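Raise the engraver enclosure's counterweighted window to the tape mark

ROBOT

A 7-joint arm with a two-finger parallel gripper is mounted at the origin on the work surface. World frame = base frame: x ahead of the robot, y to its left, z up, the work surface at z = 0. Lengths are in m, angles in rad, forces in N, time in s.
With the tool pointing down it reaches from about 0.425 to 0.925 m from the base axis. Payload 6.8 kg.
Tool frame: the origin (TCP) lies at the very end of the fingers, on their centre line; the grasp point (between the pads) lies 19 mm behind it (r.tcp_to_grasp is the distance from the TCP to the grasp point, in m); z points along the fingers, y is the line along which they close (so a half turn about z gives the same grasp; the last joint's range is limited). The gripper opens to 85 mm and grips with 20 to 120 N. Pads are 22 mm wide; open, the fingers measure 114 mm over their backs; the gripper's body (76 mm by 85 mm) begins 54 mm behind the grasp point. The pads swing forward as they close: fully open they stand 13 mm farther back than shut.
Start: joints at [-1.243, 0.477, 0.022, 1.555, -0.011, 1.109, -0.083], TCP at [0.285, 0.612, 0.231] pointing down, gripper open.
Joint ranges: [-2.96, 2.96], [-0.34, 2.1], [-1.41, 1.46], [0.24, 2.44], [-1.37, 4.51], [0.17, 1.92], [-2.96, 2.96]. Speed limits (rad/s): [2.39, 2.39, 3.14, 3.14, 3.14, 3.14, 3.14].

INTERFACE

Orientations are given as a rotation vector (axis times angle).
In Python, from bench import r gives the robot as it stands.
- The arm moves only by the tool step_arm, never from a script. Its argument "moves" is a list of rows, each a list of 7 numbers: the shift along the tool's x, y, z in mm, then the turn, a rotation vector about the tool's x, y, z in rad, then the finger opening in mm, from 0 to 85.4. A call has 1 to 8 rows; each row is the pose to reach, as a shift and turn from the pose commanded when the call began, along the tool's axes at that moment; what a row does not reach only later rows make up. A row lasts 1/10 s, in which the tool goes at most 50 mm and 8.59 degrees, less where a joint would pass 70% of its speed; a pose out of reach is approached as far as the arm can. A call with a gripper value outside its range is refused whole. The fingers move at their own pace and stop on an object; "grip_force" is the grip in N (left out, the last holds). Time passes only in rows, so rows that repeat a pose let the fingers close. It gives the time, the measured TCP pose, the force, the opening and the grip force at its end, in the units of the state.
- r.get_obs(): the state, without advancing time (a new reading comes with each control period).
- r.grab_frame(name): name is "side" or "top" or "wrist"; returns a dict with "image" (384x512x3 uint8, red, green, blue), "depth" (384x512 float32, m along the optical axis (not along the pixel's ray), 0 where there is no reading), "mtx" (3x3 intrinsics, pixels), "rvec" (rotation vector, rad) and "tvec" (3), from world to camera coordinates, as OpenCV has them. Camera axes: x right, y down, z forward; pixel columns grow to the right and rows downward; lengths in m; the calibration is good to about 2 mm. A picture is of the moment at which its call begins.
- r.hand_in(): hands the job in; it is judged then, once.
The state is a dict: "clock": time; "joints": joint angles; "qvel": joint speeds; "tau": joint torques, N m; "tcp_pos": TCP position; "orientation": TCP orientation; "contact_force": force on the tool from outside, world axes, zero at the start; "moment": the same for the moment, N m; "grip_width": finger opening in m; "gripper_force": force on a finger pad.
Only numpy, scipy, OpenCV 4.12 (cv2) and the standard library are available. Lean on these libraries where they do the work, as an engineer would, in place of code of your own. Each camera call takes 0.05 s, during which the arm holds its last target. There are 200 camera calls.

TASK

The front window of the small engraver's clear enclosure is counterweighted and stays where it is left. With your fingertips beneath the yellow lip along its lower edge, push the window up smoothly, without jerking it, until the lip is level with the green tape wound round the two posts, then take the hand away so that the finished part can be reached. Only push the lip from below: do not grip it or touch the window's frame or pane above it, and leave the things standing on the bench where they are.

Things in the scene. Friction and masses are not known exactly. Their poses are not given: they have to be found in the camera images.
- enclosure: Engraver enclosure, fixed. Plywood plinth 440 wide, 100 high, front 15 before the window's plane; clear cabin 250 deep, roof 335 up; two aluminium posts, 36 (x) by 40 (y), at y = +-220, 583 high, header bar between them at 555. Origin on the bench under the middle of the window's sliding plane; x points into the cabin (robot on its -x side), y along the window, z up. Sizes in mm.
- sash (a joint): Height of the sliding window above shut, in m: 0 shut, grows upward, top stop 0.21. It slides straight up between the posts. Window 0.85 kg (differs a little each time), balanced by brass weights in the posts: it rises with a push of about 2 to 4 N at low speed and stays where it is left; moved fast it coasts on a few mm.
- lip (a point): Middle of the rounded front edge (nose, radius 8 mm) of the yellow push lip, riding with the window; 113 mm above the bench when shut. The lip is 358 mm long along the enclosure's y; its flat underside is 8 mm below this point, its nose ends 8 mm before it (-x), the sliding plane is 48 mm behind it. Free air below the lip in front of the plinth: the lip stands out 40 mm before the plinth's front.
- mark (a point): Mid-height of the green tape bands (24 mm high, one round each post, both equally high; 215 to 285 mm above the bench, differs each time). The point lies in the sliding plane half-way between the posts. The lip is level with the tape when lip and mark are equally high.
- sanding_block: Sanding block, cork on a grey base, 97 x 64 x 37 mm, loose; origin at the centre of its underside. Leave alone.
- glue_bottle: White glue bottle with an orange cap and a blue label, 54 mm across, 130 mm high, standing loose; origin at the centre of its underside. Leave alone.
- screw_jar: Small glass jar with a steel lid, 62 mm across, 75 mm high, standing loose; origin at the centre of its underside. Leave alone.
- sash_lip: The yellow push lip itself, 358 x 56 x 16 mm overall; origin in the window's sliding plane, at the middle of the lip's length, level with its underside.
- sash_frame: The window above the lip, not to be touched: aluminium frame and clear pane in the sliding plane, up to 222 mm above lip, and a 4 mm aluminium ledge on top of the lip, from 6 mm behind lip to the window, its top face 8 mm above lip. Origin in the sliding plane, mid-length, level with the lip's underside.

How it is judged:
By the outcome, as a careful person would: the job done as asked, in the order asked, and still so for the second after the job is handed in, with the robot touching nothing.
It also fails if it takes over 42 s, if anything falls off the work surface, if the arm or the gripper's body presses on something with over 40 N, if the wrist force passes 120 N, or if a joint passes its speed limit or range.

## Working session

There is one attempt and no reset: what is moved stays moved. The work goes in short steps, Python scripts to look and compute and a tool call to move; the robot and the scene stay as the last step left them, time stands still between calls to the robot, and variables do not carry over. Pictures are saved under pics/ and viewed, at most 10 in all, crops included, and the job is handed in when it is done.

Besides the shell and the picture viewer there is one more tool, called after "Call:" as a command line: name --pt "numbers of a row" for each row, then --argument value for the rest. step_arm: Moves the arm, as the interface text tells. Its arguments: {"type":"object","properties":{"moves":{"type":"array","items":{"type":"array","items":{"type":"number"}}},"grip_force":{"type":"number"}},"required":["moves"]}

```bash
mkdir -p pics; python3 - <<'E'
from bench import r
import cv2,numpy as np
o=r.get_obs();print({k:np.round(v,3) for k,v in o.items()})
for n in("side","top"):
    f=r.grab_frame(n);cv2.imwrite(f"pics/{n}.png",f["image"][:,:,::-1]);np.savez(f"pics/{n}.npz",**f)
    R=cv2.Rodrigues(f["rvec"])[0];print(n,-R.T@np.ravel(f["tvec"]),R[2])
E
```

```text
{'clock': np.float64(0.0), 'joints': array([-1.243,  0.478,  0.022,  1.556, -0.012,  1.109, -0.083]), 'qvel': array([-0.001,  0.001,  0.   , -0.001,  0.001, -0.001, -0.001]), 'tau': array([ 0.0000e+00, -5.9645e+01,  1.6080e+00, -2.8119e+01,  1.2000e-02,
        9.0000e-03, -0.0000e+00]), 'tcp_pos': array([0.285, 0.611, 0.23 ]), 'orientation': array([-6.790e-01, -3.067e+00,  3.000e-03]), 'contact_force': array([0.222, 0.412, 0.577]), 'moment': array([ 0.02 , -0.033, -0.   ]), 'gripper_force': np.float64(0.0), 'grip_width': np.float64(0.085)}
side [ 0.11374238 -0.54637373  0.8034747 ] [ 0.47466655  0.58675315 -0.65605823]
top [0.4030822  0.00120325 1.17577922] [ 0.11504346 -0.00155511 -0.99335924]
```

View pics/side.png

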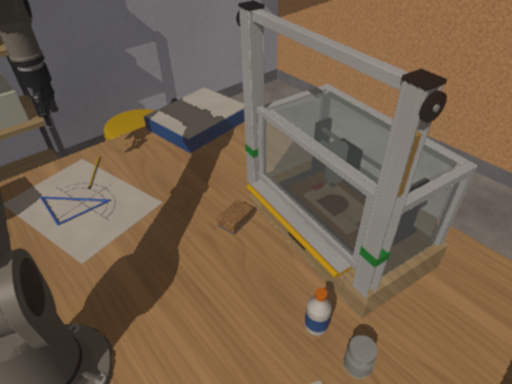

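View pics/top.png

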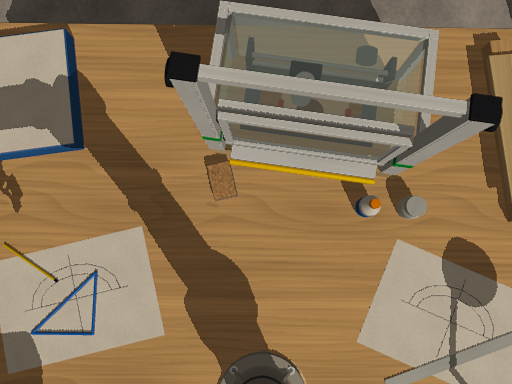

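The side view shows green bands at about (252,153) and (374,256), and the yellow lip running from (248,185) to (348,272). The block is at (237,216), the bottle at (318,312) and the jar at (361,355). Next I'll measure these with depth.

```bash
cat >h.py <<'E'
import cv2,numpy as np
def cloud(f):
    d=f["depth"];v,u=np.indices(d.shape);K=f["mtx"]
    p=np.stack([(u-K[0,2])/K[0,0]*d,(v-K[1,2])/K[1,1]*d,d],-1)-np.ravel(f["tvec"])
    return p@cv2.Rodrigues(f["rvec"])[0]
def masks(f):
    h=cv2.cvtColor(f["image"],cv2.COLOR_RGB2HSV);H,S,V=cv2.split(h);ok=f["depth"]>0
    return dict(yel=(H>18)&(H<30)&(S>200)&(V>100)&ok,grn=(H>50)&(H<85)&(S>120)&ok)
E
python3 - <<'E'
from h import *
for n in("side","top"):
    f=np.load(f"pics/{n}.npz");P=cloud(f)
    for k,m in masks(f).items():
        c,l,st,ce=cv2.connectedComponentsWithStats(m.astype(np.uint8))
        for i in range(1,c):
            if st[i,4]>12:
                q=P[l==i];print(n,k,st[i],np.percentile(q,[2,50,98],axis=0).round(3).tolist())
                if k=='yel': 
                    s=q[np.argsort(q[:,1])];print(' ends',s[:8].mean(0).round(3),s[-8:].mean(0).round(3)); print(' fit',np.polyfit(q[:,1],q[:,0],1))
f=np.load("pics/side.npz");P=cloud(f)
for a,(u0,v0,u1,v1) in dict(block=(218,203,256,232),bottle=(306,290,330,334),jar=(345,336,378,376)).items():
    q=P[v0:v1,u0:u1].reshape(-1,3);q=q[q[:,2]>.012];print(a,np.percentile(q,[3,50,97],axis=0).round(3).tolist())
E
```

```text
side yel [105 110  45  29 713] [[0.588, 1.196, -0.242], [0.706, 1.28, -0.23], [0.841, 1.376, -0.224]]
 ends [ 0.691  1.19  -0.226] [ 0.733  1.384 -0.233]
 fit [0.43151236 0.15290191]
side yel [248 185  91  92 544] [[0.551, -0.265, 0.135], [0.57, -0.134, 0.14], [0.597, 0.072, 0.143]]
 ends [ 0.554 -0.268  0.139] [0.597 0.079 0.141]
 fit [0.13143349 0.58727832]
side grn [246 146  11  11  58] [[0.634, 0.099, 0.212], [0.637, 0.111, 0.22], [0.644, 0.138, 0.228]]
side grn [360 248  30  18 208] [[0.577, -0.338, 0.21], [0.581, -0.329, 0.223], [0.609, -0.296, 0.231]]
top yel [229 159 146  26 770] [[0.552, -0.262, 0.003], [0.577, -0.093, 0.14], [0.603, 0.08, 0.144]]
 ends [ 0.553 -0.267  0.139] [0.613 0.092 0.061]
 fit [0.13147269 0.58907776]
top yel [  3 244  52  36 127] [[0.302, 0.563, 0.0], [0.347, 0.634, 0.008], [0.389, 0.702, 0.013]]
 ends [0.303 0.564 0.009] [0.388 0.701 0.005]
 fit [ 0.63103094 -0.05292437]
top grn [203 131  19  10  48] [[0.634, 0.1, 0.209], [0.637, 0.115, 0.219], [0.651, 0.14, 0.229]]
top grn [392 157  22  11  63] [[0.577, -0.333, 0.205], [0.581, -0.3, 0.217], [0.596, -0.292, 0.231]]
block [[0.521, 0.077, 0.014], [0.563, 0.106, 0.036], [0.617, 0.141, 0.039]]
bottle [[0.475, -0.3, 0.018], [0.489, -0.283, 0.082], [0.51, -0.257, 0.13]]
jar [[0.471, -0.422, 0.019], [0.489, -0.398, 0.073], [0.522, -0.37, 0.076]]
```

```bash
cat >>h.py <<'E'
from scipy.spatial.transform import Rotation as Ro
def pose(zdir,ydir):  # tool rotation from z and approx y
    z=np.array(zdir,float);z/=np.linalg.norm(z);y=np.array(ydir,float);y-=z*(y@z);y/=np.linalg.norm(y)
    return Ro.from_matrix(np.stack([np.cross(y,z),y,z],1))
def rel(o,p,R):
    C=Ro.from_rotvec(o["orientation"])
    return (C.inv().apply(np.array(p)-o["tcp_pos"])*1000).round(1),(C.inv()*R).as_rotvec().round(3)
E
python3 - <<'E'
from bench import r
from h import *
o=r.get_obs();print([a for a in dir(r) if a[0]!='_'],r.tcp_to_grasp)
print(Ro.from_rotvec(o["orientation"]).as_matrix().round(3))
for y in((0,1,0),(0,-1,0)):print(rel(o,(.45,.0,.32),pose((0,0,-1),y)))
E
```

```text
['Unreachable', 'get_obs', 'grab_frame', 'hand_in', 'tcp_to_grasp'] 0.0187
[[-0.907  0.422 -0.001]
 [ 0.422  0.907 -0.002]
 [-0.    -0.002 -1.   ]]
(array([-407.9, -484.7,  -88.7]), array([-0.002, -0.   , -0.436]))
(array([-407.9, -484.7,  -88.7]), array([-0.000e+00,  2.000e-03,  2.706e+00]))
```

Call:
step_arm --pt "0 0 -30 0 0 0 40" --pt "-20 -40 -60 0 0 0 0" --pt "-40 -80 -80 0 0 0 0" --pt "-70 -120 -80 0 0 0 0" --pt "-100 -160 -80 0 0 0 0" --pt "-130 -195 -80 0 0 0 0" --pt "-160 -230 -80 0 0 0 0" --pt "-190 -265 -80 0 0 0 0" --grip_force 30

```text
clock: 0.9
tcp_pos: [0.3454, 0.2893, 0.3111]
orientation: [-0.679, -3.067, 0.0]
contact_force: [1.3, -0.0, 0.6]
grip_width: -0.0002
gripper_force: 0.0
```

```bash
python3 - <<'E'
from bench import r
from h import *
o=r.get_obs();print(o["joints"].round(3),o["tcp_pos"].round(3),o["orientation"].round(3),o["grip_width"])
E
```

```text
[-0.979  0.018  0.146  1.968 -0.003  1.155  0.303] [0.345 0.289 0.311] [-0.679 -3.067  0.   ] -0.00020484867035713714
```

Call:
step_arm --pt "-20 -30 -20 0.04 -0.09 -0.04 0" --pt "-40 -60 -40 0.08 -0.18 -0.09 0" --pt "-60 -90 -60 0.13 -0.28 -0.13 0" --pt "-80 -120 -80 0.17 -0.37 -0.18 0"

```text
clock: 1.3
tcp_pos: [0.3674, 0.1477, 0.3922]
orientation: [0.35, 2.771, -0.351]
contact_force: [0.8, -0.4, -0.7]
grip_width: 0.0
gripper_force: 0.0
```

```bash
cat >>h.py <<'E'
import json
def log(r):
    o=r.get_obs();open("log.txt","a").write(json.dumps([list(map(float,o[k])) for k in("joints","tcp_pos","orientation")])+"\n")
    print(round(float(o["clock"]),2),*[o[k].round(3) for k in("joints","tcp_pos","orientation","contact_force")]);return o
E
python3 -c "
from bench import r
from h import *
log(r)"
```

```text
1.3 [-0.993 -0.188  0.087  2.03   0.434  1.367  0.308] [0.367 0.148 0.392] [ 0.35   2.771 -0.351] [ 0.802 -0.434 -0.714]
```

Call:
step_arm --pt "0 0 0 -0.05 0.09 0.1 0" --pt "0 20 0 -0.1 0.18 0.1 0" --pt "0 40 -20 -0.15 0.3 0.1 0" --pt "20 60 -40 -0.3 0.4 0.1 0"

```text
clock: 1.7
tcp_pos: [0.3562, 0.222, 0.4101]
orientation: [-0.533, -3.079, -0.147]
contact_force: [-0.4, -0.2, -0.7]
grip_width: 0.0004
gripper_force: 0.0
```

```bash
cat >>log.txt <<'E'
[[-1.243,0.477,0.022,1.555,-0.011,1.109,-0.083],[0.285,0.612,0.231],[-0.679,-3.067,0.003]]
[[-0.979,0.018,0.146,1.968,-0.003,1.155,0.303],[0.345,0.289,0.311],[-0.679,-3.067,0.0]]
E
python3 -c "
from bench import r
from h import *
log(r)"
```

```text
1.7 [-0.962 -0.149  0.274  1.897 -0.032  1.325  0.545] [0.356 0.222 0.41 ] [-0.533 -3.079 -0.147] [-0.411 -0.187 -0.714]
```

```bash
cat >kin.py <<'E'
from h import *
from scipy.optimize import least_squares
D=[json.loads(l) for l in open("log.txt")]
AX=[(0,0,-1),(0,1,0)]*3+[(0,0,-1)]
def chain(q,b): 
    R=Ro.from_rotvec([0,0,b]);L=[R]
    for a,x in zip(AX,q):R=R*Ro.from_rotvec(np.array(a)*x);L.append(R)
    return L
def rr(x): return np.concatenate([(Ro.from_rotvec(w).inv()*chain(q,x[0])[-1]*Ro.from_rotvec([0,0,x[1]])).as_rotvec() for q,p,w in D])
S=min((least_squares(rr,[b,t]) for b in(0,1.5,3,-1.5) for t in(0,1.5,3,-1.5)),key=lambda s:s.cost);b,t=S.x
# translations: h(z), upper arm (x,y,z), forearm (x,y,z), hand (x,y,z)
def A(q):
    L=[l.as_matrix() for l in chain(q,b)]
    return np.hstack([[[0],[0],[1]],L[1][:,1:2],L[3],L[5],L[7][:,2:3],L[6][:,:1]])
pr=np.array([.36,0,0,0,.42,0,0,.42,.3,0]);w=.01
M=np.vstack([A(q) for q,p,_ in D]+[w*np.eye(10)])
P=np.linalg.lstsq(M,np.concatenate([p for _,p,_ in D]+[w*pr]),rcond=None)[0]
def fk(q): return A(q)@P,chain(q,b)[-1]*Ro.from_rotvec([0,0,t])
def ik(p,R,q0,wq=.003,fix=None):
    lo=np.array([-2.96,-.34,-1.41,.24,-1.37,.17,-2.96])+.05;hi=np.array([2.96,2.1,1.46,2.44,4.51,1.92,2.96])-.05
    f=lambda q:np.r_[(fk(q)[0]-p)*5,(R.inv()*fk(q)[1]).as_rotvec(),wq*(q-q0)]
    s=least_squares(f,np.clip(q0,lo+.01,hi-.01),bounds=(lo,hi));return s.x,np.abs(f(s.x)[:6]).max()
if __name__=="__main__":
    print(S.x,np.abs(S.fun).max(),P.round(3));print([(1000*(fk(q)[0]-p)).round(1).tolist() for q,p,_ in D])
    ez=np.array([.9915,-.130,0])
    for yaw in(-60,-40,-20,0,20,40):
      for tilt in(10,0,-15):
        c,s=np.cos(np.radians(yaw-7.5)),np.sin(np.radians(yaw-7.5));k=np.radians(tilt)
        z=np.array([c*np.cos(k),s*np.cos(k),np.sin(k)])
        for yd in ((-s,c,0),(s,-c,0),(0,0,1)):
          res=[]
          for tz in(.1,.21):
            for q5 in(1.57,3.1,0):
              q,e=ik(np.array([.59,-.09,tz]),pose(z,yd),np.array([-.7,.6,0,2.,q5,1.2,0]));res.append((e,q))
          for g in(res[:3],res[3:]):
            e,q=min(g,key=lambda x:x[0])
            if e<.01: print(yaw,tilt,np.round(yd,1),round(e,4),q.round(2))
E
python3 kin.py
```

```text
[-3.65762883e-05 -4.71235452e+00] 0.0026708608213054726 [ 0.286 -0.031 -0.    -0.031  0.544  0.005 -0.     0.476  0.322  0.002]
[[0.0, -0.0, 0.0], [-0.1, -0.0, 0.0], [0.1, 0.0, 0.0], [-0.0, -0.0, -0.0]]
-60 10 [0.9 0.4 0. ] 0.0 [-0.73  1.16  0.22  1.99  1.33  1.55 -1.53]
-60 10 [0.9 0.4 0. ] 0.0 [-0.72  0.93  0.22  2.08  1.38  1.6  -1.4 ]
-60 10 [-0.9 -0.4  0. ] 0.0 [-0.65  1.14  0.13  1.99  1.37  1.63  1.61]
-60 10 [-0.9 -0.4  0. ] 0.0 [-0.68  0.92  0.18  2.08  1.4   1.63  1.74]
-60 10 [0 0 1] 0.0 [-1.47  2.05  1.27  2.02 -0.17  0.58 -1.92]
-60 10 [0 0 1] 0.0 [-1.43  1.91  1.41  2.11 -0.08  0.5  -1.81]
-60 0 [0.9 0.4 0. ] 0.0 [-0.69  1.04  0.17  2.04  1.35  1.45 -1.47]
-60 0 [0.9 0.4 0. ] 0.0 [-0.69  0.81  0.18  2.1   1.37  1.49 -1.31]
-60 0 [-0.9 -0.4  0. ] 0.0 [-0.63  1.02  0.1   2.04  1.38  1.51  1.67]
-60 0 [-0.9 -0.4  0. ] 0.0 [-0.65  0.8   0.12  2.1   1.39  1.53  1.83]
-60 0 [0 0 1] 0.0 [-1.46  1.99  1.34  2.07 -0.49  0.52 -1.54]
-60 0 [0 0 1] 0.0 [-1.42  1.72  1.41  2.13 -0.1   0.45 -1.7 ]
-60 -15 [0.9 0.4 0. ] 0.0 [-0.61  0.85  0.1   2.09  1.35  1.27 -1.35]
-60 -15 [0.9 0.4 
[... 2365 characters left out ...]
6  2.33  4.21  1.71 -1.7 ]
40 0 [ 0.5 -0.8  0. ] 0.0 [0.29 1.07 0.29 2.26 4.16 1.87 1.58]
40 0 [ 0.5 -0.8  0. ] 0.0 [0.15 0.85 0.48 2.34 4.16 1.87 1.37]
40 0 [0 0 1] 0.0002 [ 1.07  1.11 -0.56  2.21  4.42  1.11 -2.91]
40 0 [0 0 1] 0.0003 [ 1.54  1.31 -1.24  2.25  4.46  0.43 -2.91]
40 -15 [-0.5  0.8  0. ] 0.0 [ 0.3   0.85  0.27  2.31  4.2   1.49 -1.67]
40 -15 [-0.5  0.8  0. ] 0.0 [ 0.21  0.59  0.39  2.34  4.29  1.4  -1.89]
40 -15 [ 0.5 -0.8  0. ] 0.0 [-0.05  1.04  0.69  2.33  4.09  1.84  1.31]
40 -15 [ 0.5 -0.8  0. ] 0.0 [-0.01  0.68  0.67  2.35  4.25  1.57  1.19]
40 -15 [0 0 1] 0.0002 [ 1.27  1.05 -0.87  2.25  4.32  0.6  -2.91]
40 -15 [0 0 1] 0.0071 [ 1.54  1.1  -1.32  2.27  4.23  0.22 -2.91]
```

```bash
cat >plan.py <<'E'
from kin import *
n=np.array([.9915,-.130,0]);e=np.array([.130,.9915,0])
def tcp(yl,depth,z): # yl along lip from middle, depth past nose front
    m=np.array([.575,-.090,0])
    return m+yl*e+depth*n+np.array([0,0,z])
def Rt(yaw,tilt):
    a,k=np.radians(yaw-7.5),np.radians(tilt);z=np.array([np.cos(a)*np.cos(k),np.sin(a)*np.cos(k),np.sin(k)])
    return pose(z,(np.sin(a),-np.cos(a),0))
if __name__=="__main__":
    f=np.load("pics/top.npz");q=cloud(f)[masks(f)["yel"]];q=q[(q[:,0]>.5)&(q[:,2]>.12)]
    print("nose line x at y=-.09:",np.percentile(q[:,0]-.1314*(q[:,1]+.09),[2,50,98]))
    for yl in(-.05,0,.05,.08):
      for yaw in(-40,-32,-25,-18):
        for tilt in(-8,0):
          q=np.array([-.88,1.1,.37,2.3,1.7,1.25,1.3]);o=[]
          for z in(.085,.112,.16,.2):
            q,err=ik(tcp(yl,.012,z),Rt(yaw,tilt),q);o.append(err)
            if z==.085:q0=q
          print(yl,yaw,tilt,np.round(o,4),q0.round(2),q.round(2))
E
python3 plan.py
```

```text
nose line x at y=-.09: [0.57148637 0.57662087 0.58274321]
-0.05 -40 -8 [0.     0.     0.0001 0.0001] [-0.78  1.05  0.38  2.36  1.86  1.16  1.25] [-0.19  0.66 -0.28  2.39  1.9   1.55  1.73]
-0.05 -40 0 [0.     0.     0.     0.0001] [-0.8   1.18  0.39  2.32  1.78  1.27  1.19] [-0.4   0.77 -0.04  2.39  1.88  1.61  1.56]
-0.05 -32 -8 [0.002  0.0225 0.0475 0.0552] [ 0.07  1.02 -0.47  2.39  2.22  1.87  1.65] [ 0.36  0.83 -0.88  2.39  2.15  1.87  2.01]
-0.05 -32 0 [0.     0.0022 0.0415 0.0635] [-0.64  1.16  0.25  2.39  1.98  1.5   1.12] [ 0.01  0.82 -0.46  2.39  2.09  1.87  1.72]
-0.05 -25 -8 [0.0656 0.0887 0.1145 0.1206] [ 0.07  1.03 -0.42  2.39  2.31  1.87  1.66] [ 0.48  0.87 -0.98  2.39  2.26  1.87  2.13]
-0.05 -25 0 [0.032  0.0617 0.1099 0.1354] [-0.26  1.13 -0.07  2.39  2.2   1.87  1.31] [ 0.04  0.83 -0.47  2.39  2.17  1.87  1.75]
-0.05 -18 -8 [0.1197 0.1465 0.1712 0.1716] [ 0.09  1.05 -0.39  2.39  2.43  1.87  1.67] [ 0.65  0.97 -1.14  2.39  2.41  1.87  2.32]
-0.05 -18 0 [0.0667 0.1011 0.1661 0.1962] [-0.36  1.21  0.09  2.39  2.24  1.87  1.16] [ 0.12  0.84 -0.51  2.39  2.29  1.87  1.8 
[... 2257 characters left out ...]
  2.31  1.75  1.19  1.36] [-1.    0.73  0.4   2.38  1.74  1.16  1.6 ]
0.08 -32 0 [0. 0. 0. 0.] [-0.97  1.13  0.32  2.27  1.69  1.3   1.3 ] [-1.02  0.86  0.41  2.36  1.73  1.27  1.49]
0.08 -25 -8 [0.     0.0001 0.0001 0.0001] [-0.93  1.04  0.32  2.39  1.93  1.25  1.24] [ 0.04  0.78 -0.77  2.39  2.07  1.84  1.92]
0.08 -25 0 [0.     0.     0.0001 0.0029] [-0.96  1.16  0.33  2.35  1.85  1.35  1.17] [-0.23  0.81 -0.46  2.39  2.03  1.87  1.71]
0.08 -18 -8 [0.0162 0.0372 0.0625 0.0699] [-0.15  1.02 -0.46  2.39  2.24  1.87  1.65] [ 0.17  0.84 -0.9   2.39  2.18  1.87  2.03]
0.08 -18 0 [0.0001 0.0158 0.0566 0.0793] [-0.62  1.11  0.03  2.39  2.07  1.72  1.25] [-0.2   0.82 -0.46  2.39  2.11  1.87  1.73]
```

```bash
cat >go.py <<'E'
from plan import *
from bench import r
import sys
def way(goal,N,rows=8,k0=0):
    o=r.get_obs();C=Ro.from_rotvec(o["orientation"])
    for k in range(1,rows+1):
        q=o["joints"]+(goal-o["joints"])*min(1,(k+k0)/N);p,R=fk(q);W=p-.322*R.as_matrix()[:,2]
        a,b=rel(o,p,R);print(k,[*a.round().tolist(),*b.round(2).tolist()],"tcp",p.round(3),"wrist",W.round(3))
if __name__=="__main__":
    R=Rt(-40,-4);zt=R.as_matrix()[:,2]
    g,e=ik(tcp(.03,.012,.16)-.11*zt,R,np.array([-.9,1.05,.34,2.28,1.64,1.2,1.4]));print(g.round(3),e)
    way(g,int(sys.argv[1]))
E
python3 go.py 16
```

```text
[-1.099  0.84   0.257  2.358  1.392  1.307  1.567] 3.30938566906135e-06
1 [-18.0, -19.0, 35.0, 0.13, -0.04, -0.09] tcp [0.366 0.202 0.373] wrist [0.366 0.215 0.694]
2 [-34.0, -40.0, 66.0, 0.26, -0.07, -0.2] tcp [0.376 0.18  0.34 ] wrist [0.374 0.235 0.657]
3 [-51.0, -61.0, 91.0, 0.39, -0.09, -0.3] tcp [0.384 0.157 0.312] wrist [0.38  0.253 0.619]
4 [-68.0, -82.0, 112.0, 0.52, -0.1, -0.42] tcp [0.393 0.133 0.289] wrist [0.383 0.268 0.581]
5 [-84.0, -102.0, 129.0, 0.65, -0.1, -0.53] tcp [0.402 0.111 0.27 ] wrist [0.385 0.28  0.543]
6 [-101.0, -120.0, 142.0, 0.78, -0.09, -0.65] tcp [0.411 0.089 0.255] wrist [0.385 0.29  0.505]
7 [-117.0, -136.0, 152.0, 0.91, -0.07, -0.78] tcp [0.421 0.07  0.243] wrist [0.382 0.297 0.467]
8 [-132.0, -150.0, 160.0, 1.04, -0.04, -0.91] tcp [0.431 0.053 0.233] wrist [0.378 0.302 0.431]
```

Call:
step_arm --pt "-18 -19 35 0.12 -0.04 -0.09 0" --pt "-34 -40 66 0.24 -0.07 -0.18 0" --pt "-51 -61 91 0.35 -0.09 -0.27 0" --pt "-68 -82 112 0.47 -0.1 -0.37 0" --pt "-84 -102 129 0.58 -0.1 -0.47 0" --pt "-101 -120 142 0.69 -0.1 -0.57 0" --pt "-117 -136 152 0.79 -0.09 -0.67 0" --pt "-128 -145 157 0.9 -0.07 -0.77 0"

```text
clock: 2.5
tcp_pos: [0.4273, 0.0543, 0.2364]
orientation: [0.676, -2.764, 1.19]
contact_force: [-0.1, -0.2, -0.6]
grip_width: 0.0
gripper_force: 0.0
```

```bash
python3 -c "
from bench import r
from h import *
log(r)"; python3 go.py 9
```

```text
2.5 [-0.98   0.286  0.258  2.111  0.61   1.288  0.996] [0.427 0.054 0.236] [ 0.676 -2.764  1.19 ] [-0.074 -0.163 -0.6  ]
[-1.099  0.841  0.256  2.356  1.391  1.307  1.567] 3.322366092353159e-06
1 [-4.0, -7.0, 18.0, 0.11, 0.01, -0.14] tcp [0.436 0.039 0.227] wrist [0.385 0.287 0.426]
2 [-10.0, -14.0, 33.0, 0.22, 0.03, -0.29] tcp [0.446 0.026 0.22 ] wrist [0.378 0.291 0.391]
3 [-17.0, -20.0, 46.0, 0.33, 0.05, -0.44] tcp [0.456 0.017 0.214] wrist [0.37  0.292 0.358]
4 [-26.0, -25.0, 55.0, 0.44, 0.08, -0.6] tcp [0.467 0.01  0.209] wrist [0.361 0.291 0.325]
5 [-36.0, -28.0, 63.0, 0.54, 0.11, -0.76] tcp [0.478 0.007 0.203] wrist [0.35  0.288 0.294]
6 [-46.0, -28.0, 69.0, 0.64, 0.14, -0.92] tcp [0.489 0.006 0.197] wrist [0.338 0.282 0.265]
7 [-58.0, -26.0, 74.0, 0.73, 0.18, -1.08] tcp [0.499 0.008 0.189] wrist [0.326 0.275 0.238]
8 [-71.0, -20.0, 79.0, 0.83, 0.22, -1.25] tcp [0.509 0.013 0.179] wrist [0.313 0.266 0.213]
```

Tracks well; continue at a rate below the turn limit.

Call:
step_arm --pt "-3 -5 14 0.08 0.01 -0.11 0" --pt "-7 -10 26 0.17 0.02 -0.22 0" --pt "-13 -16 38 0.25 0.04 -0.33 0" --pt "-19 -21 48 0.34 0.05 -0.45 0" --pt "-26 -25 55 0.42 0.08 -0.57 0" --pt "-34 -27 61 0.5 0.1 -0.69 0" --pt "-41 -28 66 0.58 0.12 -0.81 0" --pt "-48 -28 70 0.65 0.15 -0.93 0"

```text
clock: 3.3
tcp_pos: [0.4907, 0.0078, 0.1957]
orientation: [1.575, -1.507, 1.693]
contact_force: [-0.6, 1.1, 0.1]
grip_width: -0.0001
gripper_force: 0.0
```

```bash
python3 -c "
from bench import r
from h import *
log(r)"; python3 go.py 5
```

```text
3.3 [-1.027  0.661  0.215  2.268  1.144  1.33   1.375] [0.491 0.008 0.196] [ 1.575 -1.507  1.693] [-0.645  1.07   0.091]
[-1.098  0.841  0.255  2.355  1.391  1.308  1.568] 3.333052101319768e-06
1 [-6.0, -3.0, 3.0, 0.06, 0.01, -0.1] tcp [0.497 0.009 0.191] wrist [0.331 0.28  0.245]
2 [-13.0, -6.0, 5.0, 0.11, 0.03, -0.19] tcp [0.502 0.01  0.186] wrist [0.324 0.275 0.23 ]
3 [-21.0, -9.0, 7.0, 0.16, 0.04, -0.29] tcp [0.508 0.013 0.18 ] wrist [0.316 0.269 0.216]
4 [-28.0, -12.0, 8.0, 0.21, 0.06, -0.39] tcp [0.512 0.016 0.174] wrist [0.308 0.263 0.203]
5 [-37.0, -13.0, 8.0, 0.26, 0.08, -0.49] tcp [0.517 0.019 0.168] wrist [0.3   0.256 0.19 ]
6 [-37.0, -13.0, 8.0, 0.26, 0.08, -0.49] tcp [0.517 0.019 0.168] wrist [0.3   0.256 0.19 ]
7 [-37.0, -13.0, 8.0, 0.26, 0.08, -0.49] tcp [0.517 0.019 0.168] wrist [0.3   0.256 0.19 ]
8 [-37.0, -13.0, 8.0, 0.26, 0.08, -0.49] tcp [0.517 0.019 0.168] wrist [0.3   0.256 0.19 ]
```

Call:
step_arm --pt "-6 -3 3 0.06 0.01 -0.1 0" --pt "-13 -6 5 0.11 0.03 -0.19 0" --pt "-21 -9 7 0.16 0.04 -0.29 0" --pt "-28 -12 8 0.21 0.06 -0.39 0" --pt "-37 -13 8 0.26 0.08 -0.49 0" --pt "-37 -13 8 0.26 0.08 -0.49 0"

```text
clock: 3.9
tcp_pos: [0.5158, 0.0192, 0.1667]
orientation: [1.795, -0.795, 1.674]
contact_force: [1.0, 0.7, 0.0]
grip_width: -0.0001
gripper_force: 0.0
```

```bash
python3 - <<'E'
from bench import r
from plan import *
o=log(r);R=Rt(-40,-4);zt=R.as_matrix()[:,2];print(R.as_matrix().round(3))
for z,b in((.085,.11),(.085,.0)):
    p=tcp(.03,.012,z)-b*zt*[1,1,0];print(p.round(3),rel(o,p,R))
for n in("side","wrist"):
    f=r.grab_frame(n);cv2.imwrite(f"pics/{n}2.png",f["image"][:,:,::-1])
a=cv2.imread("pics/side2.png");b=cv2.imread("pics/wrist2.png");cv2.imwrite("pics/c2.png",np.hstack([a[:,150:512],b]) if 0 else np.hstack([a[:,112:],cv2.resize(b,(400,300),interpolation=cv2.INTER_AREA).__class__(0) if 0 else b[:,:400]]))
E
```

```text
3.9 [-1.052  0.832  0.201  2.348  1.392  1.351  1.571] [0.516 0.019 0.167] [ 1.795 -0.795  1.674] [1.017 0.737 0.028]
[[ 0.047 -0.737  0.674]
 [-0.051 -0.676 -0.735]
 [ 0.998  0.    -0.07 ]]
[0.517 0.019 0.085] (array([-81.4,  -0.7,   6.3]), array([ 0.006, -0.001,  0.001]))
[ 0.591 -0.062  0.085] (array([-73.9,  -1.4, 115.8]), array([ 0.006, -0.001,  0.001]))
```

View pics/c2.png

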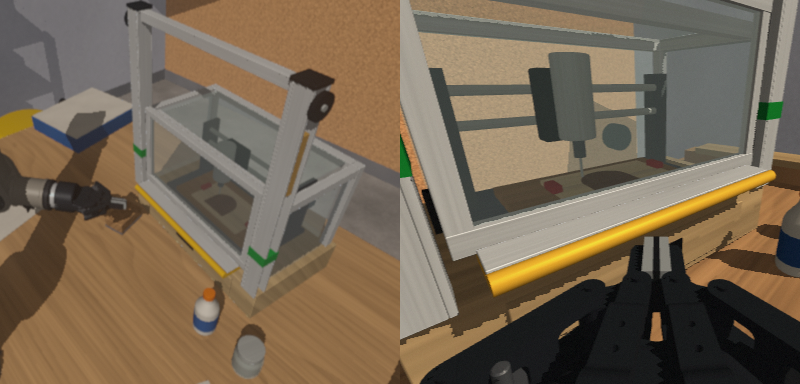

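The combined picture shows the hand left of the lip in the side view. In the wrist view the fingertips are at about (655,245), and the yellow lip runs from (490,280) to (775,175). I'll turn the hand a little squarer to the lip, go down in front of it, then slide under.

```bash
cat >>plan.py <<'E'
RG=Rt(-34,-4)
E
python3 - <<'E'
from bench import r
from plan import *
o=r.get_obs();zt=RG.as_matrix()[:,2]*[1,1,0]
q=o["joints"]
for z,b in((.14,.075),(.095,.075),(.095,0),(.21,0)):
    p=tcp(.06,.008,z)-b*zt;q,e=ik(p,RG,q);print(p.round(3),rel(o,p,RG),q.round(2),round(e,5))
E
```

```text
[0.535 0.018 0.14 ] (array([-26.9, -13. ,  15.1]), array([ 0.113, -0.001, -0.012])) [-1.02  0.91  0.2   2.38  1.55  1.34  1.44] 0.0
[0.535 0.018 0.095] (array([-71.8, -12.8,  18.2]), array([ 0.113, -0.001, -0.012])) [-1.01  1.02  0.18  2.34  1.55  1.34  1.36] 0.0
[ 0.591 -0.032  0.095] (array([-66.7, -21.3,  92.4]), array([ 0.113, -0.001, -0.012])) [-0.89  1.04  0.27  2.31  1.72  1.29  1.36] 0.0
[ 0.591 -0.032  0.21 ] (array([ 48. , -21.8,  84.5]), array([ 0.113, -0.001, -0.012])) [-0.94  0.75  0.34  2.38  1.73  1.27  1.58] 0.0
```

Call:
step_arm --pt "-9 -5 5 0.04 0 -0.01 0" --pt "-27 -13 10 0.113 0 -0.012 0" --pt "-50 -13 14 0.113 0 -0.012 0" --pt "-72 -13 18 0.113 0 -0.012 0" --pt "-72 -13 18 0.113 0 -0.012 0"

```text
clock: 4.5
tcp_pos: [0.535, 0.0185, 0.0934]
orientation: [1.87, -0.708, 1.744]
contact_force: [0.1, 0.3, -0.1]
grip_width: -0.0002
gripper_force: 0.0
```

```bash
python3 - <<'E'
from bench import r
from plan import *
o=log(r);zt=RG.as_matrix()[:,2]*[1,1,0]
for z,b in((.095,.0),(.115,0),(.19,0)): print(rel(o,tcp(.06,.008,z)-b*zt,RG))
f=r.grab_frame("wrist");a=f["image"][:,:,::-1]
R=cv2.Rodrigues(f["rvec"])[0];print("cam",-R.T@np.ravel(f["tvec"]))
P=cloud(f);m=masks(f)["yel"];q=P[m];q=q[q[:,0]>.5];print(np.percentile(q,[2,25,50,75,98],axis=0).round(3).tolist())
i=q@[.9915,-.130,0];print("front nose n-coord",np.percentile(i,[2,10,50]), "mine",tcp(0,0,0)@[.9915,-.13,0])
f=r.grab_frame("side");cv2.imwrite("pics/c3.png",np.hstack([f["image"][100:300,150:400,::-1].repeat(2,0).repeat(2,1)[:384,:400],a[:,:400]]))
E
```

```text
4.5 [-1.017  1.028  0.185  2.339  1.547  1.333  1.359] [0.535 0.018 0.093] [ 1.87  -0.708  1.744] [ 0.118  0.274 -0.066]
(array([ 6.8,  0.6, 74.6]), array([-0.   , -0.   ,  0.001]))
(array([26.8,  0.6, 73.2]), array([-0.   , -0.   ,  0.001]))
(array([101.6,   0.6,  68. ]), array([-0.   , -0.   ,  0.001]))
cam [0.43123123 0.10839097 0.18374903]
[[0.552, -0.244, 0.131], [0.573, -0.084, 0.134], [0.584, 0.002, 0.137], [0.591, 0.054, 0.14], [0.597, 0.083, 0.142]]
front nose n-coord [0.57681141 0.57730156 0.57847008] mine 0.5818125000000001
```

View pics/c3.png

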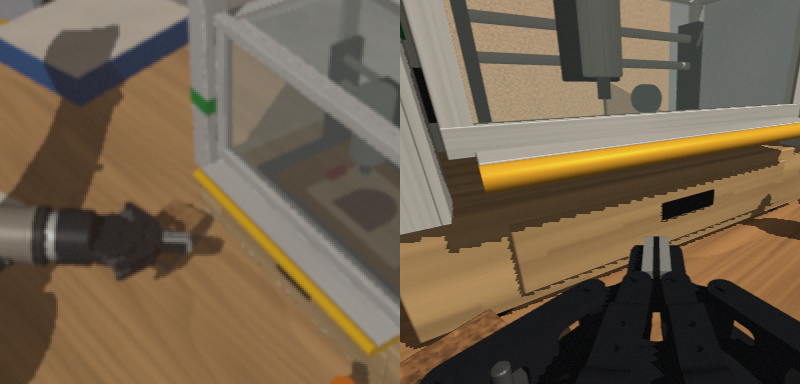

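In the side crop the fingertips are at about (185,240), left of the lip and below it. The wrist view shows the lip nose above the fingertips (655,240), with free air in front of the plinth. Now I'll slide under.

Call:
step_arm --pt "1 0 12 0 0 0 0" --pt "2 0 30 0 0 0 0" --pt "4 0 48 0 0 0 0" --pt "5 0 62 0 0 0 0" --pt "5 0 71 0 0 0 0" --pt "5 0 71 0 0 0 0"

```text
clock: 5.2
tcp_pos: [0.5886, -0.0303, 0.0963]
orientation: [1.867, -0.709, 1.745]
contact_force: [-0.1, 0.1, 0.1]
grip_width: -0.0002
gripper_force: 0.0
```

Call:
step_arm --pt "2 0 0 0 0 0 0" --pt "4 0 0 0 0 0 0" --pt "6 0 0 0 0 0 0" --pt "8 0 -0.5 0 0 0 0" --pt "10 0 -0.5 0 0 0 0" --pt "12 0 -1 0 0 0 0"

```text
clock: 5.8
tcp_pos: [0.5879, -0.0286, 0.1072]
orientation: [1.87, -0.705, 1.744]
contact_force: [-0.0, -0.0, -0.7]
grip_width: -0.0001
gripper_force: 0.0
```

```bash
cat >look.py <<'E'
from bench import r
from plan import *
o=log(r)
for n in("side","wrist"):
    f=r.grab_frame(n);P=cloud(f)
    for k,m in masks(f).items():
        q=P[m];q=q[(q[:,0]>.5)&(q[:,1]<.3)]
        if len(q)>20: print(n,k,len(q),np.percentile(q[:,2],[2,25,50,75,98]).round(4))
    cv2.imwrite(f"pics/{n}_l.png",f["image"][:,:,::-1])
print("z to go",(.220-.1335))
E
python3 look.py
```

```text
5.8 [-0.911  1.01   0.281  2.321  1.715  1.286  1.373] [ 0.588 -0.029  0.107] [ 1.87  -0.705  1.744] [-0.014 -0.019 -0.687]
side yel 544 [0.1351 0.1381 0.14   0.1414 0.1434]
side grn 268 [0.2108 0.2166 0.2218 0.2269 0.2317]
wrist yel 13591 [0.1309 0.1352 0.1385 0.1412 0.1427]
wrist grn 879 [0.1156 0.2128 0.2193 0.2254 0.2309]
z to go 0.0865
```

Call:
step_arm --pt "1 0 0 0 0 0 0" --pt "2.5 0 0 0 0 0 0" --pt "4 0 0 0 0 0 0" --pt "5.5 0 0 0 0 0 0" --pt "7 0 0 0 0 0 0" --pt "8.5 0 -0.5 0 0 0 0" --pt "10 0 -0.5 0 0 0 0" --pt "11.5 0 -0.5 0 0 0 0"

```text
clock: 6.7
tcp_pos: [0.588, -0.0288, 0.1181]
orientation: [1.871, -0.706, 1.743]
contact_force: [-0.3, 0.1, -2.9]
grip_width: -0.0001
gripper_force: 1.6
```

```bash
python3 look.py
```

```text
6.7 [-0.914  0.983  0.288  2.33   1.718  1.282  1.392] [ 0.588 -0.029  0.118] [ 1.871 -0.706  1.743] [-0.276  0.105 -2.904]
side yel 561 [0.1376 0.1411 0.143  0.1442 0.1465]
side grn 267 [0.2117 0.2167 0.2221 0.2267 0.2314]
wrist yel 13543 [0.1341 0.1386 0.1419 0.1445 0.1459]
wrist grn 854 [0.1333 0.2126 0.2192 0.2255 0.2311]
z to go 0.0865
```

View pics/wrist_l.png

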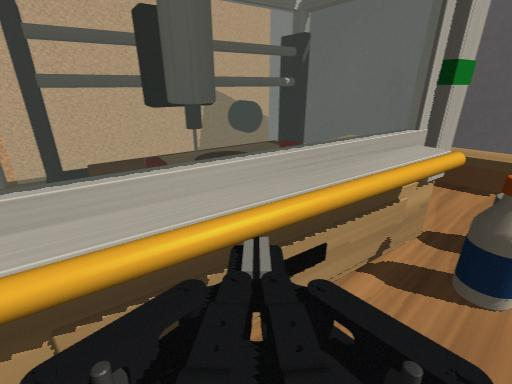

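Wrist view: the fingertips are under the lip at about (257,240), with the knuckles clear below and in front of it. It moves at 2.9 N. I'll keep pushing up smoothly.

Call:
step_arm --pt "0.5 0 0 0 0 0 0" --pt "1.5 0 0 0 0 0 0" --pt "3 0 0 0 0 0 0" --pt "5 0 -0.3 0 0 0 0" --pt "7 0 -0.5 0 0 0 0" --pt "9 0 -0.6 0 0 0 0" --pt "11 0 -0.8 0 0 0 0" --pt "13 0 -0.9 0 0 0 0"

```text
clock: 7.6
tcp_pos: [0.5881, -0.0289, 0.1318]
orientation: [1.87, -0.706, 1.744]
contact_force: [-2.7, 0.6, -3.3]
grip_width: -0.0002
gripper_force: 1.7
```

Call:
step_arm --pt "2 0 -0.1 0 0 0 0" --pt "4 0 -0.3 0 0 0 0" --pt "6 0 -0.4 0 0 0 0" --pt "8 0 -0.6 0 0 0 0" --pt "10 0 -0.7 0 0 0 0" --pt "12 0 -0.8 0 0 0 0" --pt "14 0 -1 0 0 0 0" --pt "16 0 -1.1 0 0 0 0"

```text
clock: 8.4
tcp_pos: [0.5882, -0.0289, 0.1478]
orientation: [1.87, -0.706, 1.744]
contact_force: [-2.3, 0.8, -3.3]
grip_width: -0.0006
gripper_force: 1.7
```

Call:
step_arm --pt "2 0 -0.1 0 0 0 0" --pt "4 0 -0.3 0 0 0 0" --pt "6 0 -0.4 0 0 0 0" --pt "8 0 -0.6 0 0 0 0" --pt "10 0 -0.7 0 0 0 0" --pt "12 0 -0.8 0 0 0 0" --pt "14 0 -1 0 0 0 0" --pt "16 0 -1.1 0 0 0 0"

```text
clock: 9.2
tcp_pos: [0.5882, -0.0289, 0.1639]
orientation: [1.87, -0.706, 1.744]
contact_force: [-1.8, 0.0, -2.3]
grip_width: -0.0
gripper_force: 1.7
```

Call:
step_arm --pt "2 0 -0.1 0 0 0 0" --pt "4 0 -0.3 0 0 0 0" --pt "6 0 -0.4 0 0 0 0" --pt "8 0 -0.6 0 0 0 0" --pt "10 0 -0.7 0 0 0 0" --pt "12 0 -0.8 0 0 0 0" --pt "13.5 0 -0.9 0 0 0 0" --pt "14.5 0 -1 0 0 0 0"

```text
clock: 10.0
tcp_pos: [0.5882, -0.0289, 0.1784]
orientation: [1.87, -0.706, 1.745]
contact_force: [-2.1, 0.4, -2.0]
grip_width: 0.0003
gripper_force: 1.6
```

```bash
python3 look.py
```

```text
10.0 [-0.937  0.831  0.327  2.369  1.722  1.269  1.506] [ 0.588 -0.029  0.178] [ 1.87  -0.706  1.745] [-2.081  0.43  -2.044]
side yel 579 [0.198  0.2014 0.2032 0.2045 0.2064]
side grn 266 [0.2114 0.2168 0.2221 0.2267 0.2321]
wrist yel 13546 [0.194  0.1986 0.2019 0.2046 0.206 ]
wrist grn 673 [0.1754 0.2126 0.219  0.2254 0.2309]
z to go 0.0865
```

View pics/side_l.png

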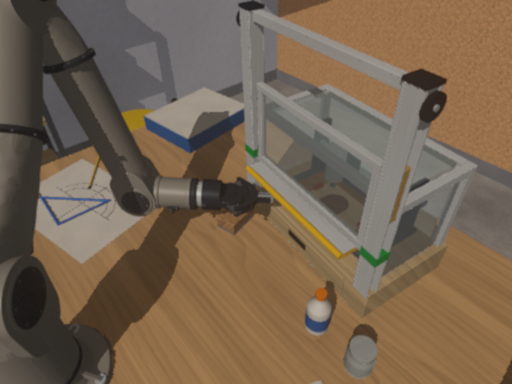

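Side view: the lip is raised, running from (250,170) to (352,248). The green bands are still higher, at (251,152) and (374,255), and the loose things haven't moved. Next I'll measure the bands more carefully.

```bash
python3 - <<'E'
from bench import r
from plan import *
for n in("side","top","wrist"):
    f=r.grab_frame(n);P=cloud(f);m=masks(f)["grn"]
    c,l,st,ce=cv2.connectedComponentsWithStats(m.astype(np.uint8))
    for i in range(1,c):
        if st[i,4]<30: continue
        q=P[l==i]
        if q[:,1].mean()>.3 or q[:,0].mean()<.5: continue
        d=(q-[.583,-.09,0])@n_ if 0 else None
        # per-column extents
        ys,xs=np.where(l==i);t=[];b=[]
        for u in np.unique(xs):
            v=ys[xs==u]
            if len(v)<4: continue
            t.append(P[v.min(),u,2]);b.append(P[v.max(),u,2])
            
        print(n,st[i],"top",np.median(t).round(4),"bot",np.median(b).round(4),"mid",((np.median(t)+np.median(b))/2).round(4),"mean",q.mean(0).round(4),q[:,2].min().round(4),q[:,2].max().round(4))
    y=P[masks(f)["yel"]];y=y[(y[:,0]>.5)&(y[:,2]>.18)&(y[:,1]<.3)];
    if len(y):print(n,"lip top",np.percentile(y[:,2],[95,98,99.5]).round(4))
E
```

```text
side [246 146  11  11  58] top 0.2277 bot 0.2133 mid 0.2205 mean [0.6377 0.114  0.2204] 0.2102 0.2292
side [360 248  30  18 209] top 0.2287 bot 0.2125 mid 0.2206 mean [ 0.5868 -0.3234  0.2221] 0.2085 0.2326
side lip top [0.2062 0.2068 0.2075]
top [202 132  20   9  49] top 0.2328 bot 0.2145 mid 0.2236 mean [0.6383 0.1177 0.2197] 0.2078 0.2346
top [392 158  22  10  62] top 0.2213 bot 0.2121 mid 0.2167 mean [ 0.5826 -0.3069  0.218 ] 0.2007 0.229
top lip top [0.2065 0.2071 0.2086]
wrist [426 118  35  25 644] top 0.2308 bot 0.2078 mid 0.2193 mean [ 0.5882 -0.3314  0.2164] -0.0281 0.2316
wrist lip top [0.2058 0.206  0.2062]
```

Call:
step_arm --pt "0.5 0 0 0 0 0 0" --pt "1.5 0 -0.1 0 0 0 0" --pt "3 0 -0.2 0 0 0 0" --pt "4.5 0 -0.3 0 0 0 0" --pt "6 0 -0.4 0 0 0 0" --pt "7.5 0 -0.5 0 0 0 0" --pt "9 0 -0.6 0 0 0 0" --pt "10.5 0 -0.7 0 0 0 0"

```text
clock: 11.05
tcp_pos: [0.5883, -0.0288, 0.1889]
orientation: [1.87, -0.706, 1.744]
contact_force: [-0.2, -0.1, -3.3]
grip_width: 0.0002
gripper_force: 1.5
```

Call:
step_arm --pt "1.5 0 -0.1 0 0 0 0" --pt "3 0 -0.2 0 0 0 0" --pt "4.5 0 -0.3 0 0 0 0" --pt "6 0 -0.4 0 0 0 0" --pt "7.5 0 -0.5 0 0 0 0" --pt "8.7 0 -0.6 0 0 0 0" --pt "9.5 0 -0.6 0 0 0 0" --pt "10 0 -0.7 0 0 0 0"

```text
clock: 11.85
tcp_pos: [0.5883, -0.0288, 0.1989]
orientation: [1.87, -0.706, 1.744]
contact_force: [0.9, -0.4, -3.5]
grip_width: 0.0004
gripper_force: 1.5
```

```bash
python3 - <<'E'
from bench import r
from plan import *
log(r)
for n in("side","top","wrist"):
    f=r.grab_frame(n);P=cloud(f)
    y=P[masks(f)["yel"]];y=y[(y[:,0]>.5)&(y[:,2]>.18)&(y[:,1]<.3)];
    if len(y):print(n,"lip top",np.percentile(y[:,2],[50,95,98,99.5]).round(4))
cv2.imwrite("pics/w5.png",f["image"][:,:,::-1])
E
```

```text
11.85 [-0.946  0.777  0.34   2.378  1.722  1.266  1.552] [ 0.588 -0.029  0.199] [ 1.87  -0.706  1.744] [ 0.922 -0.391 -3.504]
side lip top [0.2237 0.2262 0.2268 0.2274]
top lip top [0.2232 0.2266 0.2273 0.2284]
wrist lip top [0.2223 0.2261 0.2263 0.2266]
```

View pics/w5.png

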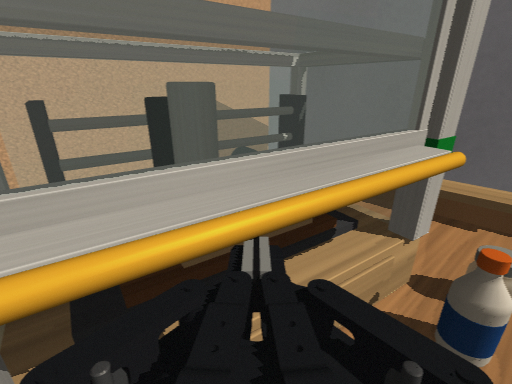

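The wrist view shows the fingertips under the lip at (257,240), with the lip end at (460,160) overlapping the green tape at (440,145). The lip is about 1.3 mm short, so I'll nudge it up, then lower the hand slowly and back out.

Call:
step_arm --pt "0.3 0 0 0 0 0 0" --pt "0.7 0 0 0 0 0 0" --pt "1.1 0 0 0 0 0 0" --pt "1.4 0 -0.1 0 0 0 0" --pt "1.4 0 -0.1 0 0 0 0" --pt "1.4 0 -0.1 0 0 0 0"

```text
clock: 12.6
tcp_pos: [0.5883, -0.0288, 0.2002]
orientation: [1.87, -0.706, 1.745]
contact_force: [0.6, -0.0, -3.2]
grip_width: 0.0001
gripper_force: 1.3
```

Call:
step_arm --pt "-1 0 0 0 0 0 0" --pt "-3 0 0.2 0 0 0 0" --pt "-7 0 0.5 0 0 0 0" --pt "-12 0 0.5 0 0 0 0" --pt "-18 0 0 0 0 0 0" --pt "-24 0 -4 0 0 0 0" --pt "-27 0 -12 0 0 0 0" --pt "-29 0 -25 0 0 0 0"

```text
clock: 13.4
tcp_pos: [0.5675, -0.011, 0.1726]
orientation: [1.869, -0.706, 1.744]
contact_force: [-0.7, 0.7, 0.0]
grip_width: 0.0003
gripper_force: 0.0
```

Call:
step_arm --pt "-1 0 -18 0 0 0 0" --pt "-3 0 -38 0 0 0 0" --pt "-4 0 -58 0 0 0 0" --pt "-5 0 -76 0 0 0 0" --pt "-6 0 -90 0 0 0 0" --pt "-6 0 -98 0 0 0 0" --pt "-6 0 -98 0 0 0 0"

```text
clock: 14.1
tcp_pos: [0.4941, 0.0552, 0.1734]
orientation: [1.872, -0.704, 1.745]
contact_force: [0.1, 0.2, -0.4]
grip_width: -0.0001
gripper_force: 0.0
```

```bash
python3 - <<'E'
from bench import r
from plan import *
log(r)
for n in("side","top","wrist"):
    f=r.grab_frame(n);P=cloud(f)
    y=P[masks(f)["yel"]];y=y[(y[:,0]>.5)&(y[:,2]>.18)&(y[:,1]<.3)];
    if len(y):print(n,"lip top",np.percentile(y[:,2],[50,95,98,99.5]).round(4))
    m=masks(f)["grn"]
    c,l,st,ce=cv2.connectedComponentsWithStats(m.astype(np.uint8))
    for i in range(1,c):
        if st[i,4]<30: continue
        q=P[l==i];q=q[(q[:,2]>.19)]
        if len(q):print(n,st[i],np.percentile(q[:,2],[1,50,99]).round(4),q.mean(0).round(3))
    cv2.imwrite(f"pics/{n}6.png",f["image"][:,:,::-1])
a=cv2.imread("pics/side6.png");b=cv2.imread("pics/wrist6.png");cv2.imwrite("pics/c6.png",np.hstack([a[:,100:500],b[:,112:]]))
E
```

```text
14.1 [-1.144  0.811  0.169  2.409  1.405  1.369  1.523] [0.494 0.055 0.173] [ 1.872 -0.704  1.745] [ 0.088  0.192 -0.365]
side lip top [0.225  0.2277 0.2282 0.2288]
side [246 146  11  10  50] [0.2125 0.2217 0.229 ] [0.638 0.115 0.221]
side [360 247  30  19 211] [0.2105 0.2225 0.2321] [ 0.587 -0.323  0.222]
top lip top [0.2246 0.2279 0.2287 0.2298]
top [203 132  19   9  48] [0.2075 0.2188 0.2306] [0.639 0.117 0.219]
top [392 157  22  11  63] [0.2053 0.219  0.2313] [ 0.583 -0.307  0.219]
wrist lip top [0.2206 0.227  0.2272 0.2274]
wrist [383 106  24   7 111] [0.223  0.2279 0.2312] [ 0.581 -0.31   0.228]
wrist [  13  129   79   41 2341] [0.2076 0.2198 0.2313] [0.636 0.123 0.22 ]
```

View pics/c6.png

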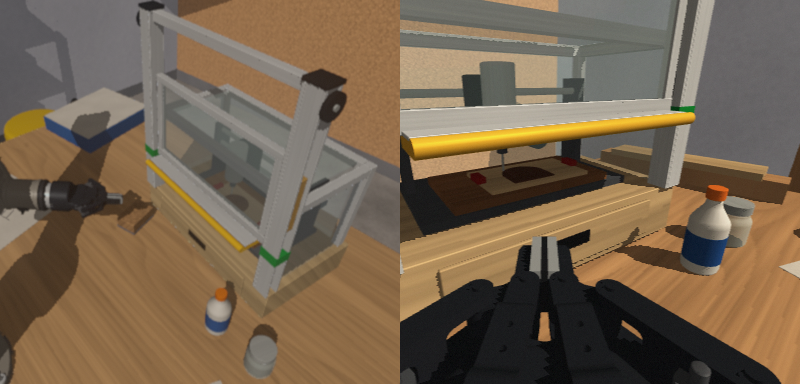

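Side view: the lip (150–255, 165–245) is level with the bands at (152,150) and (272,256), and nothing on the bench has moved. The wrist view shows clear space above and around the fingers. The lip reads 219.5 mm, the same as the mark. I'll take the hand well clear along the way it came.

```bash
python3 - <<'E'
from go import *
way(np.array([-0.98,.286,.258,2.111,.61,1.288,.996]),10)
way(np.array([-1.25,.286,.258,2.111,.61,1.288,.996]),10)
E
```

```text
1 [11.0, 11.0, 3.0, -0.09, -0.02, 0.15] tcp [0.49  0.043 0.185] wrist [0.27  0.276 0.215]
2 [20.0, 22.0, 3.0, -0.18, -0.04, 0.3] tcp [0.483 0.034 0.193] wrist [0.285 0.284 0.235]
3 [26.0, 32.0, 2.0, -0.28, -0.06, 0.45] tcp [0.476 0.027 0.2  ] wrist [0.301 0.291 0.258]
4 [32.0, 41.0, -1.0, -0.38, -0.08, 0.6] tcp [0.468 0.022 0.206] wrist [0.316 0.295 0.283]
5 [36.0, 48.0, -7.0, -0.47, -0.09, 0.75] tcp [0.46 0.02 0.21] wrist [0.33  0.298 0.309]
6 [40.0, 53.0, -14.0, -0.57, -0.11, 0.89] tcp [0.452 0.021 0.214] wrist [0.344 0.299 0.337]
7 [43.0, 55.0, -22.0, -0.68, -0.13, 1.03] tcp [0.444 0.025 0.218] wrist [0.357 0.298 0.367]
8 [47.0, 54.0, -32.0, -0.78, -0.15, 1.17] tcp [0.437 0.032 0.223] wrist [0.369 0.294 0.397]
1 [10.0, 2.0, -7.0, -0.06, -0.02, 0.15] tcp [0.488 0.056 0.185] wrist [0.262 0.283 0.215]
2 [18.0, 4.0, -16.0, -0.13, -0.04, 0.3] tcp [0.481 0.06  0.193] wrist [0.269 0.299 0.235]
3 [25.0, 6.0, -26.0, -0.2, -0.07, 0.44] tcp [0.472 0.065 0.2  ] wrist [0.276 0.314 0.258]
4 [29.0, 7.0, -38.0, -0.27, -0.1, 0.58] tcp [0.463 0.072 0.206] wrist [0.282 0.328 0.283]
5 [33.0, 6.0, -53.0, -0.34, -0.14, 0.72] tcp [0.453 0.082 0.21 ] wrist [0.287 0.34  0.309]
6 [36.0, 4.0, -69.0, -0.42, -0.18, 0.86] tcp [0.442 0.094 0.214] wrist [0.292 0.351 0.337]
7 [39.0, 1.0, -86.0, -0.5, -0.22, 1.0] tcp [0.431 0.108 0.218] wrist [0.295 0.36  0.367]
8 [42.0, -4.0, -106.0, -0.59, -0.27, 1.12] tcp [0.42  0.125 0.223] wrist [0.298 0.367 0.397]
```

Call:
step_arm --pt "8 1.5 -5 -0.05 -0.02 0.11 0" --pt "15 3 -12 -0.1 -0.03 0.23 0" --pt "21 5 -20 -0.16 -0.05 0.35 0" --pt "26 6 -30 -0.22 -0.08 0.47 0" --pt "30 7 -40 -0.28 -0.1 0.59 0" --pt "33 6 -53 -0.34 -0.14 0.71 0" --pt "36 4 -67 -0.41 -0.17 0.83 0" --pt "38 2 -80 -0.47 -0.2 0.94 0"

```text
clock: 15.05
tcp_pos: [0.4353, 0.1032, 0.2175]
orientation: [1.453, -2.122, 1.624]
contact_force: [-0.6, -0.5, 0.3]
grip_width: -0.0002
gripper_force: 0.0
```

```bash
python3 - <<'E'
from go import *
log(r);way(np.array([-1.5,.0,.2,2.0,.0,1.2,.5]),9)
E
```

```text
15.05 [-1.159  0.46   0.161  2.205  0.89   1.346  1.157] [0.435 0.103 0.218] [ 1.453 -2.122  1.624] [-0.577 -0.515  0.298]
1 [-4.0, 16.0, -29.0, -0.09, -0.05, 0.13] tcp [0.413 0.128 0.217] wrist [0.284 0.372 0.383]
2 [-8.0, 32.0, -62.0, -0.19, -0.09, 0.26] tcp [0.389 0.156 0.217] wrist [0.273 0.384 0.412]
3 [-12.0, 49.0, -98.0, -0.3, -0.13, 0.38] tcp [0.364 0.186 0.219] wrist [0.261 0.395 0.442]
4 [-14.0, 65.0, -137.0, -0.42, -0.16, 0.48] tcp [0.336 0.219 0.223] wrist [0.247 0.402 0.472]
5 [-14.0, 80.0, -180.0, -0.55, -0.19, 0.58] tcp [0.307 0.252 0.23 ] wrist [0.233 0.408 0.502]
6 [-12.0, 93.0, -225.0, -0.68, -0.21, 0.67] tcp [0.276 0.287 0.242] wrist [0.219 0.411 0.534]
7 [-6.0, 105.0, -274.0, -0.82, -0.22, 0.74] tcp [0.243 0.321 0.258] wrist [0.204 0.411 0.565]
8 [5.0, 115.0, -324.0, -0.96, -0.21, 0.8] tcp [0.207 0.354 0.279] wrist [0.19  0.408 0.596]
```

Call:
step_arm --pt "-3 13 -24 -0.07 -0.04 0.1 0" --pt "-6 26 -50 -0.15 -0.07 0.21 0" --pt "-10 39 -77 -0.24 -0.1 0.31 0" --pt "-12 52 -106 -0.33 -0.13 0.4 0" --pt "-14 65 -137 -0.42 -0.16 0.48 0" --pt "-14 75 -165 -0.5 -0.18 0.55 0" --pt "-14 77 -170 -0.52 -0.18 0.56 0" --pt "-14 77 -170 -0.52 -0.18 0.56 0"

```text
clock: 15.85
tcp_pos: [0.3129, 0.2434, 0.2279]
orientation: [-0.881, 2.798, -0.889]
contact_force: [0.9, -0.1, -0.1]
grip_width: 0.0003
gripper_force: 0.0
```

```bash
python3 - <<'E'
from bench import r
from plan import *
log(r)
for n in("side","top"):
    f=r.grab_frame(n);P=cloud(f)
    y=P[masks(f)["yel"]];y=y[(y[:,0]>.5)&(y[:,2]>.18)&(y[:,1]<.3)]
    print(n,"lip top",np.percentile(y[:,2],[50,98]).round(4))
print(r.hand_in())
E
```

```text
15.85 [-1.253  0.217  0.083  2.092  0.43   1.282  0.794] [0.313 0.243 0.228] [-0.881  2.798 -0.889] [ 0.899 -0.133 -0.146]
side lip top [0.2252 0.2282]
top lip top [0.2247 0.229 ]
the job is handed in; nothing more can be done
None
```

The window is pushed up with its lip level with the green tape (to about 1 mm by camera), the hand is well clear, nothing on the bench was seen to move, and the job was handed in at about 16 s.

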